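Rock a heavy drawer tub to pour battery sticks into a tray

ROBOT

A 7-joint arm with a two-finger parallel gripper is mounted at the origin on the work surface. World frame = base frame: x ahead of the robot, y to its left, z up, the work surface at z = 0. Lengths are in mm, angles in rad, forces in N, time in s.
With the tool pointing down it reaches from about 400 to 850 mm from the base axis. Payload 4.5 kg.
Tool frame: the origin (TCP) lies on the centre line of the jaws, within the pads' length; the fingertips stand 25 mm ahead of it and the grasp point (between the pads) lies 6 mm ahead of it; z points along the fingers, y is the line along which they close (so a half turn about z gives the same grasp; the last joint's range is limited). The gripper opens to 88 mm and grips with 3 to 60 N. Pads are 18 mm wide; open, the fingers measure 123 mm over their backs; the gripper's body (75 mm by 187 mm) begins 45 mm behind the grasp point.
Start: joints at [1.235, 0.689, -0.195, 1.565, 0.157, 0.902, -0.215], TCP at [225.922, -582.761, 263.743] pointing down, gripper open.
Joint ranges: [-3.01, 3.01], [-0.46, 2.08], [-1.47, 1.51], [0.13, 2.56], [-1, 4.14], [0.04, 2.09], [-2.66, 2.66]. Speed limits (rad/s): [2.57, 2.57, 3.14, 3.14, 3.14, 3.14, 3.14].

INTERFACE

Orientations are given as [roll, pitch, yaw] about the fixed x, y, z axes, in that order (R = Rz(yaw) Ry(pitch) Rx(roll)).
In Python, from rig import robot gives the robot as it stands. The module is installed in compiled form; this text tells all that it offers.
- The arm moves only by the tool step_arm, never from a script. Its argument "plan" is text: rows parted by semicolons, each of 4 numbers parted by spaces: the shift along the tool's x, y, z in units of 50 mm (1.0 is 50 mm), then the turn about the tool's z in units of 8 degrees (1.0 is 8 degrees). In form: x y z turn; .... A call has 1 to 10 rows; each row is the pose to reach, as a shift and turn from the pose commanded when the call began, along the tool's axes at that moment; what a row does not reach only later rows make up. A row lasts 1/8 s, in which the tool goes at most 62.5 mm and 10.7 degrees, less where a joint would pass 70% of its speed; a pose out of reach is approached as far as the arm can. A call with a gripper value outside its range is refused whole. "jaw" is the gripper command: -1 is shut, 1 is fully open, values between are in proportion, set as the call begins (left out, the last holds). The fingers move at their own pace and stop on an object; "squeeze" is the grip in N (left out, the last holds). Time passes only in rows, so rows that repeat a pose let the fingers close. It gives the time, the measured TCP pose, the force, the opening and the grip force at its end, in the units of the state.
- robot.state(): the state, without advancing time (a new reading comes with each control period).
- robot.read_camera(name): name is "scene" or "top"; returns a dict with "img" (480x640x3 uint8, red, green, blue), "z_map" (480x640 float32, mm along the optical axis (not along the pixel's ray), 0 where there is no reading), "K" (3x3 intrinsics, pixels), "R" (3x3) and "t" (3): a world point X has camera coordinates R X + t. Camera axes: x right, y down, z forward; pixel columns grow to the right and rows downward; lengths in mm; the calibration is good to about 2 mm. A picture is of the moment at which its call begins.
- robot.close_job(): hands the job in; it is judged then, once.
The state is a dict: "time": time; "joint_positions": joint angles; "qvel": joint speeds; "joint_efforts": joint torques, N m; "position": TCP position; "eef_rot": TCP orientation; "wrist_force": force on the tool from outside, world axes, zero at the start; "wrist_torque": the same for the moment, N m; "width": opening from 0.0 (shut) to 1.0 (fully open); "finger_force": force on a finger pad.
Only numpy, scipy, OpenCV 4.12 (cv2) and the standard library are available. Lean on these libraries where they do the work, as an engineer would, in place of code of your own. Each camera call takes 0.05 s, during which the arm holds its last target. There are 200 camera calls.

TASK

Put the wooden tray down squarely in front of the heavy tub, its low lip towards the tub with about 25 mm from it to the foot of the tub, and let go of it. Then rock the tub forward on its front base edge, without lifting that edge off the drawer liner, until all three round battery sticks have rolled out into the tray. Lower the tub gently back upright where it stood, and leave the other things in the drawer alone.

Things in the scene. Friction and masses are not known exactly. Their poses are not given: they have to be found in the camera images.
- tub_c (a point): Heavy loose grey steel tub, 0.9 kg, on the grey ribbed rubber liner of a desk drawer, its open pouring front roughly facing the robot: 130 mm deep (x), 114 wide (y), 130 high. A solid dark foot fills the lowest 54 mm; side walls 8 mm thick, 98 mm apart, tops sloping down to the front. Origin mid-tub, 65 mm above its underside; x to its back, -x to its pouring front, z up.
- tub_edge (a point): Middle of the tub's straight front base edge (along its y, on the underside), about which it rocks. Axes as the tub's. Rocked forward on it, the tub balances at roughly 60 to 65 degrees and, let go below that, falls back.
- tub_sill (a point): Middle of the top of the tub's pouring sill: 12 mm in front of and 63 mm above the front base edge. The tub's floor (6 mm thick, top 60 mm above the underside) runs out past the foot as a short spout, ended by this sill, 3 mm high and 5 mm thick; the sticks roll over it at roughly 40 degrees of tilt. Axes as the tub's.
- tub_rim (a point): Middle of the top of the tub's back wall: 10 mm thick along the tub's x, 114 mm long, standing 70 mm above the tub's floor; 30 mm in front of it is free at the start, and nothing higher than 25 mm is near behind it. It is 125 mm behind and 130 mm above the front base edge. Axes as the tub's.
- tray_c (a point): Loose empty pale wooden tray, 110 mm deep (x), 150 wide (y), 0.25 kg, left or right of the tub. Floor 5 mm with two 3 mm ribs; its +x side is a low lip 12 mm high, the -x wall is 45 mm high, the side walls (centred at y = +-70.5 mm, running along x) 40 mm; all 9 mm thick. Origin at its centre, 20 mm above its underside; z up.
- tray_lip (a point): Middle of the top outer edge of the tray's low lip (55 mm along +x from the tray's centre, 12 mm above its underside). Axes as the tray's.
- stick1_c (a point): Round aluminium battery stick 1 with a black band, 26 mm diameter, 90 mm long, 60 g, lying crosswise on the tub's floor at the start (front one). Origin at its centre; y along its length. It rolls freely.
- stick2_c (a point): Round aluminium battery stick 2 with a black band, 26 mm diameter, 90 mm long, 60 g, lying crosswise on the tub's floor at the start (middle one). Origin at its centre; y along its length. It rolls freely.
- stick3_c (a point): Round aluminium battery stick 3 with a black band, 26 mm diameter, 90 mm long, 60 g, lying crosswise on the tub's floor at the start (rear one). Origin at its centre; y along its length. It rolls freely.
- stand: Bystander: black plastic slotted stand, 80 x 130 mm, holding three drives upright, 78 mm high in all; on the other side of the tub from the tray. Origin at the centre of its underside.
- reader: Bystander: silver metal card reader, 90 x 60 x 16 mm, to the right (-y) of the tub. Origin at the centre of its underside.
- dongle: Bystander: green plastic adapter dongle, 77 x 32 x 14 mm, to the left (+y) of the tub. Origin at the centre of its underside.
- stapler: Bystander: black stapler, 140 x 36 x 50 mm, right rear of the drawer. Origin at the centre of its underside.
- mouse: Bystander: grey computer mouse, 105 x 60 x 34 mm, left rear of the drawer. Origin at the centre of its underside.
- notes: Bystander: block of note paper, 76 x 76 x 25 mm, behind the tub. Origin at the centre of its underside.
- tape: Bystander: roll of clear tape lying flat, 80 mm across, 18 mm high, behind the tub. Origin at the centre of its underside.
Not all that is in view belongs to the job. Leave any blue look-alike of the part that bears stick1_c alone.

How it is judged (in metres and radians):
On the way, in this order (a step that is already met when the one before it is completed fails the run):
1. the tray stands level in front of the tub, low lip towards it (gap 5 to 55 mm, within 40 mm sideways and 20 degrees of square), let go (x of tray_lip in the frame of tub_c between -0.12 and -0.07 m and y of tray_lip in the frame of tub_c between -0.04 and 0.04 m and angle between the x axis of tray_c and the x axis of tub_c, either way round below 0.35 rad and angle between tray_c's own z axis and vertical below 0.06 rad and height (world z) of tray_c below 0.032 m and contact force between the fingers and tray below 0.3 N), for 0.2 s.
2. the tub is rocked forward more than 20 degrees with its front base edge on the liner (angle between tub_c's own z axis and vertical above 0.35 rad and height (world z) of tub_edge below 0.018 m), for 0.1 s.
3. all three sticks are in the tray (x of stick1_c in the frame of tray_c between -0.054 and 0.054 m and y of stick1_c in the frame of tray_c between -0.074 and 0.074 m and z of stick1_c in the frame of tray_c between -0.02 and 0.035 m and x of stick2_c in the frame of tray_c between -0.054 and 0.054 m and y of stick2_c in the frame of tray_c between -0.074 and 0.074 m and z of stick2_c in the frame of tray_c between -0.02 and 0.035 m and x of stick3_c in the frame of tray_c between -0.054 and 0.054 m and y of stick3_c in the frame of tray_c between -0.074 and 0.074 m and z of stick3_c in the frame of tray_c between -0.02 and 0.035 m), for 0.2 s.
At the end, for the whole second after the job is handed in: All three sticks lie at rest inside the tray, the tray stands flat on the liner, and the tub stands upright (within 3 degrees), at rest, within 40 mm of where it was (all of step 3 and angle between tub_c's own z axis and vertical below 0.05 rad and distance of tub_c from where it was at the start of the episode below 0.04 m and linear speed of each of tub, tray below 0.02 m/s and angle between tray_c's own z axis and vertical below 0.06 rad and height (world z) of tray_c below 0.032 m and linear speed of each of stick1, stick2, stick3 below 0.03 m/s); the robot touches nothing.
It fails at once if the tub's front base edge is lifted off the liner (more than 14 mm) (height (world z) of tub_edge above 0.018 m).
It fails at once if the tub is tipped right over (beyond 75 degrees) (angle between tub_c's own z axis and vertical above 1.31 rad).
It fails at once if the tub is let fall (turns faster than 3 rad/s) (angular speed of tub above 3 rad/s).
It fails at once if another thing in the drawer is moved more than 20 mm (distance of any of stand, reader, dongle, stapler, mouse, notes, tape from where it was at the start of the episode above 0.02 m).
It also fails if it takes over 72 s, if anything falls off the work surface, if the arm or the gripper's body presses on something with over 40 N, if the wrist force passes 120 N, or if a joint passes its speed limit or range.

## Working session

There is one attempt and no reset: what is moved stays moved. The work goes in short steps, Python scripts to look and compute and a tool call to move; the robot and the scene stay as the last step left them, time stands still between calls to the robot, and variables do not carry over. Pictures are saved under pics/ and viewed, at most 10 in all, crops included, and the job is handed in when it is done.

Besides the shell and the picture viewer there is one more tool, called after "Call:" by a JSON object that holds its "method" and its "body", one argument or row to a line. step_arm: Moves the arm, as the interface text tells. Its arguments: {"type":"object","properties":{"plan":{"type":"string"},"jaw":{"type":"number"},"squeeze":{"type":"number"}},"required":["plan"]}

```bash
mkdir -p pics; python3 - <<'E'
from rig import robot
import cv2,numpy as np
s=robot.state();print({k:np.round(v,3).tolist() for k,v in s.items()})
for n in("top","scene"):
    c=robot.read_camera(n);cv2.imwrite(f"pics/{n}0.png",c["img"][:,:,::-1]);np.savez(f"{n}0.npz",**c)
    print(n,c["K"].tolist(),(-c["R"].T@c["t"]).round(1),c["R"].round(3).tolist())
E
```

```text
{'time': 0.0, 'joint_positions': [1.235, 0.69, -0.195, 1.566, 0.157, 0.903, -0.215], 'qvel': [0.001, -0.002, -0.001, 0.001, 0.001, 0.001, 0.0], 'joint_efforts': [0.001, -52.757, -1.267, -15.343, -0.053, 0.007, 0.0], 'position': [225.638, -582.216, 262.921], 'eef_rot': [-3.14, 0.0, 0.37], 'wrist_force': [-0.322, -0.278, 0.737], 'wrist_torque': [-0.05, -0.036, -0.016], 'finger_force': 0.0, 'width': 0.998}
top [[516.6477227376586, 0.0, 314.5482818492971], [0.0, 516.6477227376586, 239.11087085373194], [0.0, 0.0, 1.0]] [ 398.6  -15.8 1340.4] [[0.001, -1.0, -0.016], [-0.998, -0.0, -0.063], [0.063, 0.016, -0.998]]
scene [[495.6197277444222, 0.0, 327.60921654325335], [0.0, 495.6197277444222, 245.6255135331318], [0.0, 0.0, 1.0]] [1364.2 -263.5  865.8] [[0.253, 0.967, 0.022], [0.64, -0.15, -0.754], [-0.726, 0.204, -0.657]]
```

View pics/top0.png

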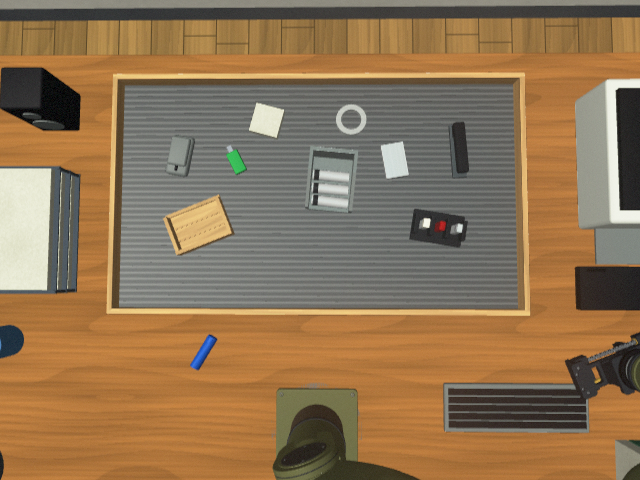

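View pics/scene0.png

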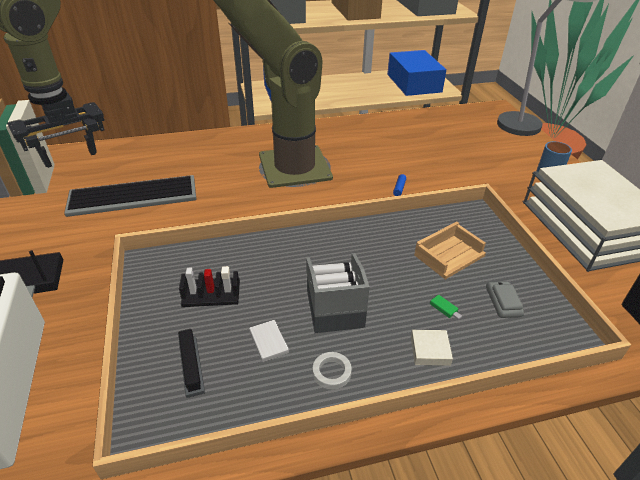

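Top view: the tub is at about (332,180), holding three aluminium sticks. The pale tray is at about (198,224), left of the tub. The stand at (438,227) is on the right. The blue rod at (204,352) is outside the drawer; it is the blue look-alike, so I leave it alone.

```bash
cat > h.py <<'E'
import numpy as np,cv2
def cloud(c):
    v,u=np.mgrid[0:480,0:640];z=c["z_map"].astype(float);K=c["K"]
    P=np.stack([(u-K[0,2])/K[0,0]*z,(v-K[1,2])/K[1,1]*z,z],-1)
    return (P-c["t"])@c["R"]
def rect(P,m):
    m=m.astype(np.uint8);n,l,s,_=cv2.connectedComponentsWithStats(m)
    k=1+np.argmax(s[1:,4]);p=P[l==k]
    return cv2.minAreaRect(p[:,:2].astype(np.float32)),p
E
python3 - <<'E'
from h import *
c=np.load("top0.npz");P=cloud(c);img=c["img"].astype(int)
z=P[...,2];print("liner",np.median(z[280:300,150:500]))
def box(u0,u1,v0,v1):
    b=np.zeros((480,640),bool);b[v0:v1,u0:u1]=1;return b
for nm,b,h in (("tray",box(155,240,190,260),8),("tub",box(300,365,140,220),25)):
    r,p=rect(P,b&(z>4+h));print(nm,r)
    print(cv2.boxPoints(r).round(0).tolist())
    a=p
    for lo,hi in((10,20),(20,30),(30,40),(40,55),(55,80),(80,100),(100,120),(120,140)):
        q=a[(a[:,2]>lo)&(a[:,2]<=hi)]
        if len(q):print(lo,len(q),q.mean(0).round(0),q.min(0).round(0),q.max(0).round(0))
b=box(155,240,190,260)
# tray heights
for v in range(192,260,5): print(v,z[v,158:240:4].round(0).astype(int).tolist())
im=c["img"][130:265,150:370,::-1]
cv2.imwrite("pics/crop0.png",cv2.resize(im,None,fx=3.6,fy=3.6,interpolation=cv2.INTER_CUBIC))
E
```

```text
liner 3.9534958455641602
tray ((505.09088134765625, 184.93345642089844), (422.7710876464844, 166.5201416015625), 83.5583724975586)
[[399.0, -16.0], [564.0, -34.0], [612.0, 386.0], [446.0, 404.0]]
10 299 [538. 317.  15.] [441. 216.  12.] [597. 394.  20.]
20 89 [502. 308.  24.] [441. 214.  20.] [588. 386.  30.]
30 110 [509. 297.  36.] [441. 215.  30.] [589. 391.  40.]
40 492 [495. 296.  46.] [440. 215.  40.] [588. 388.  54.]
55 1 [448. 346.  55.] [448. 346.  55.] [448. 346.  55.]
tub ((545.385009765625, -27.717674255371094), (114.06327056884766, 294.4187927246094), 84.41063690185547)
[[393.0, -70.0], [686.0, -99.0], [697.0, 15.0], [404.0, 43.0]]
55 1079 [628. -37.  66.] [544. -89.  55.] [686.  28.  80.]
80 1202 [606. -33.  88.] [545. -90.  80.] [686.  27. 100.]
100 249 [614. -34. 111.] [545. -90. 100.] [687.  27. 120.]
120 499 [663. -39. 131.] [585. -97. 120.] [696.  24. 140.]
192 [6, 3, 7, 2, 3, 0, 6, 5, 1, 2, 5, 0, 5, 2, 3, 8, 7, 1, 4, 10, 3]
197 [4, -1, 6, 2, 3, 4, -1, 1, 5, 4, 0, 6, 9, 10, 19, 37, 6, 5, 0, 5, 5]
202 [3, 2, 5, 7, 8, 5, 5, 3, 1, 4, -1, 19, 22, 8, 5, 41, 3, 1, 7, 4, 3]
207 [3, 3, -2, 2, 0, 7, 1, 6, 14, 13, 8, 3, 9, 4, 7, 44, 35, 6, 5, 4, 3]
212 [6, -1, 6, -3, 1, 16, 15, 8, 8, 6, 9, 10, 3, 11, 11, 11, 44, 3, 5, 0, 4]
217 [10, 8, 43, 16, 6, 4, 9, 11, 7, 4, 5, 6, 11, 8, 12, 11, 42, 32, 1340, 1, 3]
222 [2, 5, 37, 14, 11, 8, 8, 7, 14, 13, 12, 8, 11, 13, 4, 10, 8, 44, 1, 6, 8]
227 [3, 4, 47, 37, 10, 14, 13, 8, -1, 14, 8, 6, 8, 8, 7, 7, 9, 43, 31, 2, -3]
232 [-2, 6, 0, 46, 18, 11, 9, 9, 8, 10, 8, 14, 13, 9, 7, 10, 5, 46, 48, 3, 6]
237 [7, 1340, -1, 40, 38, 15, 2, 11, 10, 7, 4, 9, 12, 6, 43, 51, 38, 13, 4, 3, 2]
242 [5, 0, -1, 5, 42, 14, 5, 12, 8, 6, 3, 50, 48, 38, 12, 5, 3, 8, 0, 6, 2]
247 [6, 3, 4, 9, 46, 32, 15, 11, 51, 47, 35, 8, 5, 2, 6, 8, 1, 2, 1340, 0, 9]
252 [-4, 4, -2, 2, 3, 55, 44, 27, 2, -1, 4, 2, 5, 2, 6, 3, -2, -1, 3, 10, 3]
257 [3, 2, 3, 3, 3, 2, 4, 3, 0, -1, 5, 6, 5, 3, 1, 6, 5, -3, 4, 6, 3]
```

View pics/crop0.png

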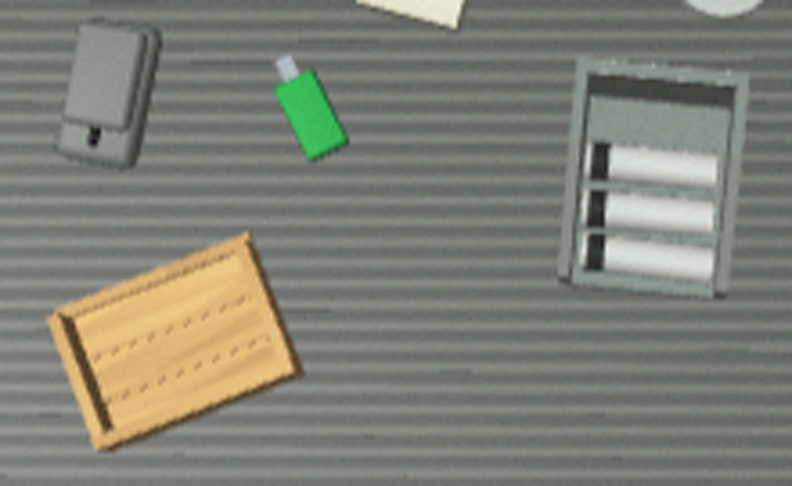

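The crop shows the tray's high wall on the near side, at crop (200,410), and its low lip on the far side, at crop (150,275). The lip therefore already points roughly towards +x, with about +22° of yaw. The three silver sticks with black bands are the ones in the tub, at crop (655,165/212/258); the blue rod outside the drawer is not one of them. The back rim is at crop (660,65).

```bash
cat >> h.py <<'E'
def cast(c,uv,z0):
    d=np.c_[uv,np.ones(len(uv))]@np.linalg.inv(c["K"]).T@c["R"];o=-c["R"].T@c["t"]
    return (o+d*((z0-o[2])/d[:,2])[:,None])[:,:2]
def comp(m,sub):
    mm=np.zeros(m.shape,np.uint8);mm[sub]=m[sub];n,l,s,_=cv2.connectedComponentsWithStats(mm)
    v,u=np.where(l==1+np.argmax(s[1:,4]));return np.c_[u,v].astype(float)
def tub(c):
    z=cloud(c)[...,2]
    uv=comp((z>55)&(z<150),np.s_[140:216,300:362])
    m=np.array([z[int(v),int(u)]>112 for u,v in uv])
    p=cast(c,uv[m],134);back=p[p[:,0]>660]
    r=cv2.minAreaRect(back.astype(np.float32));b=cv2.boxPoints(r)
    return r,b
def tray(c,sub):
    z=cv2.medianBlur(cloud(c)[...,2].astype(np.float32),3)
    hsv=cv2.cvtColor(c["img"],cv2.COLOR_RGB2HSV)
    m=(hsv[...,1]>70)&(hsv[...,0]>8)&(hsv[...,0]<28)&(hsv[...,2]>60)
    uv=comp(m,sub)
    p=cast(c,uv,20);r=cv2.minAreaRect(p.astype(np.float32))
    q=uv[np.array([z[int(v),int(u)]>36 for u,v in uv])];w=cast(c,q,46)
    return r,cv2.boxPoints(r),cv2.minAreaRect(w.astype(np.float32)),w
E
python3 - <<'E'
from h import *
c=dict(np.load("top0.npz"))
r,b=tub(c);print(r,b.round(0).tolist())
R,B,R2,w=tray(c,np.s_[190:260,155:240]);print(R,B.round(0).tolist());print(R2,cv2.boxPoints(R2).round(0).tolist())
# tray side walls only (constant height): line fit per wall
ang=np.deg2rad(22);
for s in(18,20,21,22,23,24,26):
    a=np.deg2rad(s);x=w@[np.cos(a),np.sin(a)];y=w@[-np.sin(a),np.cos(a)];hb=np.histogram(x,40);print(s,x.min().round(),x.max().round(),y.min().round(),y.max().round(),np.sort(hb[0])[-3:])
E
```

```text
((678.87939453125, -39.85521697998047), (113.39289093017578, 33.535396575927734), 89.8469009399414) [[662.0, -97.0], [695.0, -97.0], [696.0, 17.0], [662.0, 17.0]]
((518.4030151367188, 306.12969970703125), (111.04336547851562, 158.68008422851562), 21.89362144470215) [[437.0, 359.0], [496.0, 212.0], [600.0, 253.0], [540.0, 400.0]]
((513.5313720703125, 301.13818359375), (101.46673583984375, 151.50718688964844), 22.125696182250977) [[438.0, 352.0], [495.0, 212.0], [589.0, 250.0], [532.0, 390.0]]
18 527.0 637.0 50.0 205.0 [51 55 63]
20 533.0 639.0 31.0 183.0 [53 62 63]
21 536.0 639.0 21.0 172.0 [61 61 62]
22 538.0 640.0 11.0 163.0 [57 57 64]
23 539.0 642.0 0.0 153.0 [60 60 61]
24 539.0 645.0 -10.0 143.0 [50 62 63]
26 539.0 649.0 -32.0 124.0 [47 59 59]
```

```bash
cat >> h.py <<'E'
def tubfit(c):
    z=cloud(c)[...,2];uv=comp((z>55)&(z<150),np.s_[140:216,300:362])
    us=np.unique(uv[:,0]);tp=np.array([[u,uv[uv[:,0]==u,1].min()-.5] for u in us])[4:-4]
    p=cast(c,tp,134);f=np.polyfit(p[:,1],p[:,0],1)
    for _ in range(3):
        k=abs(np.polyval(f,p[:,1])-p[:,0])<4;f=np.polyfit(p[k,1],p[k,0],1)
    m=np.array([z[int(v),int(u)]>112 for u,v in uv]);q=cast(c,uv[m],134);q=q[q[:,0]>665]
    yc=(q[:,1].min()+q[:,1].max())/2
    yaw=-np.arctan(f[0]);rim=np.array([np.polyval(f,yc),yc])
    e=np.array([np.cos(yaw),np.sin(yaw)])
    return yaw,rim,rim-5*e,rim-65*e
E
python3 - <<'E'
from h import *
from rig import robot
for c in (dict(np.load("top0.npz")),robot.read_camera("top")): print(tubfit(c))
s=robot.state();p=s["position"];y=s["eef_rot"][2];print(p,y)
E
```

```text
(np.float64(-0.09882464442909626), array([691.33096539, -39.858396  ]), array([686.35536131, -39.36507668]), array([626.64811224, -33.44524482]))
(np.float64(-0.09882464442909626), array([691.33096539, -39.858396  ]), array([686.35536131, -39.36507668]), array([626.64811224, -33.44524482]))
[ 225.70181886 -582.33314286  263.09263768] 0.36988440267651446
```

Call:
{"method": "step_arm", "body": {
  "plan": "7.14 -4.35 0 -11.3; 7.14 -4.35 0 -11.3; 7.14 -4.35 0 -11.3; 7.14 -4.35 0 -11.3; 7.14 -4.35 0 -11.3; 7.14 -4.35 0 -11.3; 7.14 -4.35 0 -11.3; 7.14 -4.35 0 -11.3; 7.14 -4.35 0 -11.3; 7.14 -4.35 0 -11.3",
  "jaw": -0.2,
  "squeeze": 40
}}

```text
time: 1.4
position: [480.0, -250.9, 263.4]
eef_rot: [-3.141, -0.001, 1.947]
wrist_force: [-1.1, 0.7, -0.3]
width: 0.402
finger_force: 0.0
```

Call:
{"method": "step_arm", "body": {
  "plan": "10.02 3.76 0 0; 10.02 3.76 0 0; 10.02 3.76 0 0; 10.02 3.76 0 0; 10.02 3.76 0 0; 10.02 3.76 0 0; 10.02 3.76 1 0; 10.02 3.76 3 0; 10.02 3.76 3 0; 10.02 3.76 3 0"
}}

```text
time: 2.65
position: [469.7, 285.8, 111.6]
eef_rot: [-3.14, -0.0, 1.948]
wrist_force: [0.7, 0.3, 0.6]
width: 0.399
finger_force: 0.0
```

```bash
python3 - <<'E'
from h import *
from rig import robot
s=robot.state();print(s["position"],s["eef_rot"])
c=robot.read_camera("scene")
# project expected tray wall centre line ends & TCP
def pr(X):
    q=c["K"]@(c["R"]@np.array(X,float)+c["t"]);return q[:2]/q[2]
im=c["img"][:,:,::-1].copy()
a=np.deg2rad(22);e=np.array([np.cos(a),np.sin(a)]);n=np.array([-e[1],e[0]]);w=np.array([470.4,283.9])
for k in(-75,0,75):
    u=pr([*(w+k*n),49]);cv2.circle(im,tuple(int(round(t)) for t in u),2,(0,0,255),-1)
u=pr(s["position"]+np.array([0,0,-25]));cv2.circle(im,tuple(int(round(t)) for t in u),2,(255,0,0),-1)
cv2.imwrite("pics/s1.png",cv2.resize(im[150:320,360:560],None,fx=3.5,fy=3.5))
E
```

```text
[469.74634487 285.81113215 111.57824399] [-3.14029356e+00 -1.77634882e-05  1.94764295e+00]
```

View pics/s1.png

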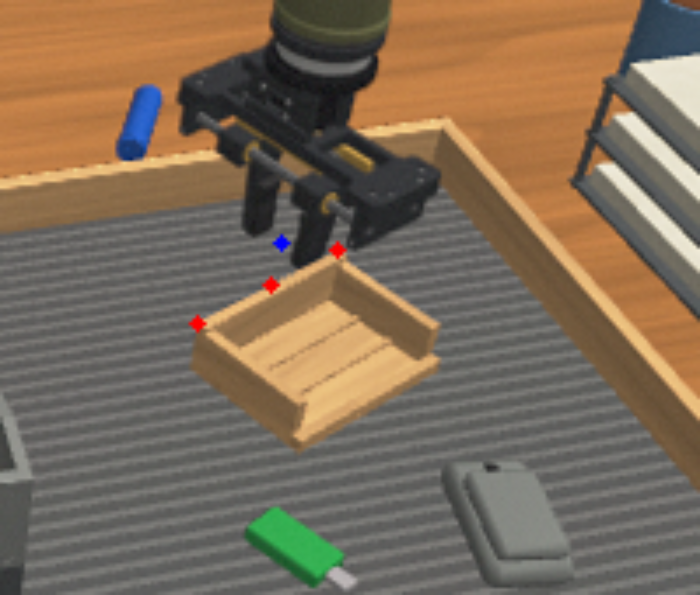

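The red marks sit on the high wall's top, at crop (198,323)–(337,250), and the fingers straddle it. I'll descend and grip.

Call:
{"method": "step_arm", "body": {
  "plan": "0 0 0.7 0; 0 0 1.4 0; 0 0 1.4 0; 0 0 1.4 0"
}}

```text
time: 3.2
position: [471.3, 284.2, 45.0]
eef_rot: [3.14, -0.0, 1.946]
wrist_force: [-0.7, -0.1, 0.2]
width: 0.397
finger_force: 0.0
```

Call:
{"method": "step_arm", "body": {
  "plan": "0 0 0 0; 0 0 0 0; 0 0 0 0; 0 0 0 0; 0 0 0 0; 0 0 0 0",
  "jaw": -1,
  "squeeze": 45
}}

```text
time: 3.95
position: [471.6, 284.6, 44.5]
eef_rot: [3.139, -0.0, 1.947]
wrist_force: [0.5, 0.5, 6.0]
width: 0.095
finger_force: 45.0
```

Call:
{"method": "step_arm", "body": {
  "plan": "0 0 -0.2 0; 0 0 -0.4 0; 0 0 -0.6 0; 0 0 -0.6 0; 0 0 -0.6 0"
}}

```text
time: 4.58
position: [470.6, 283.9, 73.7]
eef_rot: [-3.141, 0.0, 1.948]
wrist_force: [0.4, 0.8, -1.5]
width: 0.098
finger_force: 45.0
```

Call:
{"method": "step_arm", "body": {
  "plan": "-0.4 -0.2 0 0.3; -1.0 -0.6 0 0.7; -1.7 -1.0 0 1.1; -2.4 -1.4 0 1.5; -3.1 -1.8 0 2.0; -3.8 -2.2 0 2.4; -4.5 -2.5 0 2.8; -5 -2.8 0 3.2; -5.28 -2.94 0 3.35; -5.28 -2.94 0 3.35"
}}

```text
time: 5.82
position: [430.9, -16.6, 73.5]
eef_rot: [-3.141, 0.001, 1.478]
wrist_force: [0.3, 0.5, -2.7]
width: 0.1
finger_force: 45.0
```

```bash
python3 - <<'E'
from h import *
from rig import robot
s=robot.state();print(s["position"],s["eef_rot"],s["width"])
for n in("top","scene"):
    c=robot.read_camera(n);cv2.imwrite(f"pics/{n}2.png",c["img"][:,:,::-1][150:330,200:440] if n=="top" else c["img"][:,:,::-1])
    np.savez(f"{n}2.npz",**c)
a=cv2.resize(cv2.imread("pics/top2.png"),(480,360));b=cv2.resize(cv2.imread("pics/scene2.png")[120:420,150:550],(320,240))
o=np.zeros((360,800,3),np.uint8);o[:,:480]=a;o[:240,480:]=b;cv2.imwrite("pics/m2.png",o)
E
```

```text
[430.94125631 -16.63130594  73.53412567] [-3.14121910e+00  7.57345588e-04  1.47823186e+00] 0.10025798854140372
```

View pics/m2.png

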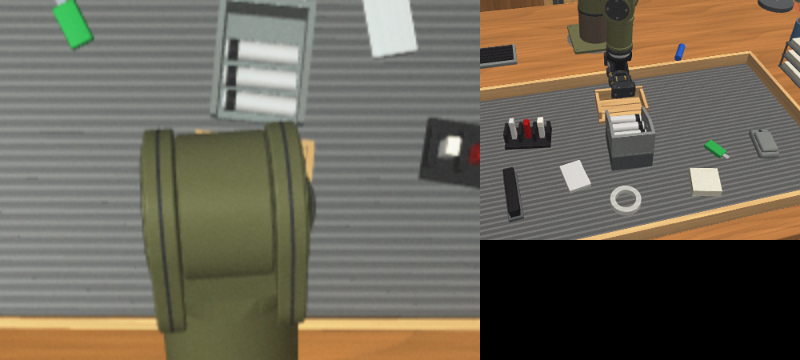

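The tray hangs level in front of the tub and is aligned with it (composite (640,100), against the tub at (630,140)). I'll lower it slowly and release.

Call:
{"method": "step_arm", "body": {
  "plan": "0 0 0.15 0; 0 0 0.3 0; 0 0 0.42 0; 0 0 0.5 0; 0 0 0.55 0; 0 0 0.58 0; 0 0 0.58 0; 0 0 0.58 0"
}}

```text
time: 6.92
position: [431.2, -15.4, 44.9]
eef_rot: [3.141, 0.0, 1.48]
wrist_force: [0.6, 0.4, -2.3]
width: 0.101
finger_force: 45.0
```

Call:
{"method": "step_arm", "body": {
  "plan": "0 0 0 0; 0 0 0 0; 0 0 0 0; 0 0 0 0",
  "jaw": -0.3
}}

```text
time: 7.42
position: [431.1, -15.5, 44.8]
eef_rot: [3.141, 0.0, 1.48]
wrist_force: [-0.1, -0.7, 0.7]
width: 0.348
finger_force: 0.0
```

Call:
{"method": "step_arm", "body": {
  "plan": "0 0 -1 0; 0 0 -2.5 0; 0 0 -4 0; 3 0 -4 0; 4 0 -4 0; 5 0 -4 0; 5 0 -4 0"
}}

```text
time: 8.3
position: [452.1, 214.8, 240.4]
eef_rot: [3.141, 0.0, 1.479]
wrist_force: [1.3, 0.2, 0.3]
width: 0.355
finger_force: 0.0
```

```bash
python3 - <<'E'
from h import *
from rig import robot
s=robot.state();print(s["position"],s["eef_rot"],s["width"])
c=robot.read_camera("top");np.savez("top3.npz",**c);print(tubfit(c))
r=tray(c,np.s_[200:275,280:380]);print(r[0],r[1].round().tolist(),r[2])
cv2.imwrite("pics/t3.png",cv2.resize(c["img"][130:290,230:430,::-1],None,fx=3.5,fy=3.5))
E
```

```text
[452.13835309 214.76362365 240.37028345] [3.14128090e+00 4.79264202e-04 1.47924595e+00] 0.35468505106209613
(np.float64(-0.09882464442909626), array([691.33096539, -39.858396  ]), array([686.35536131, -39.36507668]), array([626.64811224, -33.44524482]))
((481.50103759765625, -19.317398071289062), (153.16624450683594, 110.8347396850586), 84.85992431640625) [[419.0, -91.0], [530.0, -101.0], [544.0, 52.0], [433.0, 62.0]] ((475.3442077636719, -18.850074768066406), (149.69886779785156, 99.5712890625), 84.85765838623047)
```

View pics/t3.png

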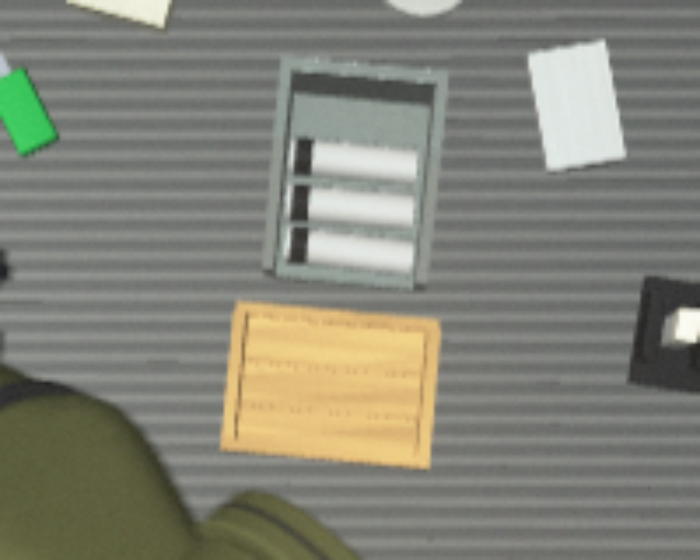

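The tray is well placed: its lip is 26 mm from the tub's foot, square and centred (tray at crop (330,385), tub rim at crop (362,65)). Next I'll go over the back rim.

Call:
{"method": "step_arm", "body": {
  "plan": "-4.63 5.13 0 0; -4.63 5.13 0 0; -4.63 5.13 0 0; -4.63 5.13 0 0; -4.63 5.13 0 0; -4.63 5.13 0 0; -4.63 5.13 0.8 0; -4.63 5.13 0.8 0; -4.63 5.13 0.8 0",
  "jaw": -0.2,
  "squeeze": 12
}}

```text
time: 9.48
position: [686.7, -39.7, 200.6]
eef_rot: [3.141, -0.001, 1.481]
wrist_force: [-0.0, -0.5, 0.1]
width: 0.402
finger_force: 0.0
```

```bash
python3 - <<'E'
from h import *
from rig import robot
s=robot.state();p=s["position"];print(p,s["eef_rot"])
c=robot.read_camera("scene");im=c["img"][:,:,::-1].copy()
def pr(X):
    q=c["K"]@(c["R"]@np.array(X,float)+c["t"]);return tuple(int(round(t)) for t in (q[:2]/q[2]))
e=np.array([np.cos(.092),-np.sin(.092)]);n=np.array([-e[1],e[0]]);r=np.array([686.4,-39.4])
for k in(-57,57):
  for d in(-5,5): cv2.circle(im,pr([*(r+k*n+d*e),134]),1,(0,0,255),-1)
cv2.circle(im,pr(p-[0,0,25]),1,(255,0,0),-1)
cv2.imwrite("pics/s4.png",cv2.resize(im[170:340,260:430],None,fx=3.5,fy=3.5))
E
```

```text
[686.66068945 -39.65835028 200.60922022] [ 3.14115619e+00 -6.24519300e-04  1.48098743e+00]
```

View pics/s4.png

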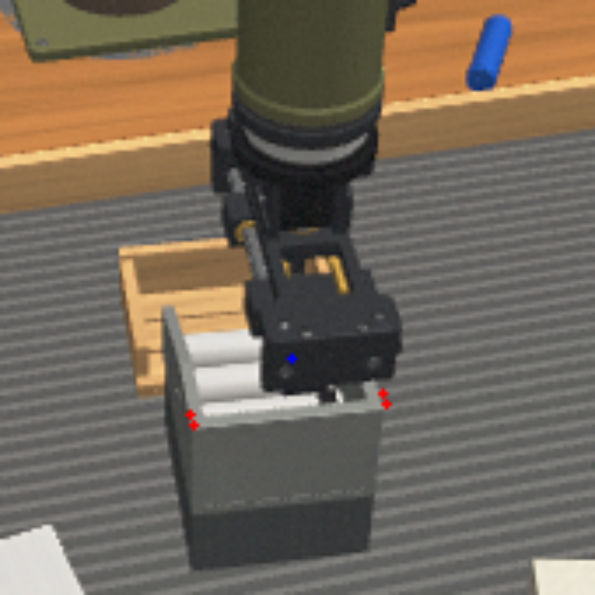

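The rim is at crop (200,428)–(382,410), within about 4 mm of where I predicted. The open fingers will straddle it, so I'll descend with a 2 mm shift back and close gently.

Call:
{"method": "step_arm", "body": {
  "plan": "0 0.05 0.4 0; 0 0.05 0.8 0; 0 0.05 1.1 0; 0 0.05 1.2 0; 0 0.05 1.2 0; 0 0.05 1.2 0"
}}

```text
time: 10.28
position: [689.6, -40.5, 140.3]
eef_rot: [3.14, -0.0, 1.48]
wrist_force: [0.3, -1.3, 0.3]
width: 0.398
finger_force: 0.0
```

Call:
{"method": "step_arm", "body": {
  "plan": "0 0 0 0; 0 0 0 0; 0 0 0 0; 0 0 0 0; 0 0 0 0",
  "jaw": -1,
  "squeeze": 12
}}

```text
time: 10.9
position: [687.6, -40.5, 139.9]
eef_rot: [-3.138, 0.001, 1.48]
wrist_force: [-4.6, -0.5, 5.0]
width: 0.11
finger_force: 12.0
```

```bash
python3 - <<'E'
import numpy as np
for t in range(0,61,2):
    a=np.deg2rad(t);x=120*np.cos(a)-121*np.sin(a);z=120*np.sin(a)+121*np.cos(a)
    print(t,round((x-120)/50,2),round(-(z-121)/50,2))
from rig import robot
s=robot.state();print(s["wrist_force"],s["wrist_torque"],s["position"])
E
```

```text
0 0.0 -0.0
2 -0.09 -0.08
4 -0.17 -0.16
6 -0.27 -0.24
8 -0.36 -0.31
10 -0.46 -0.38
12 -0.56 -0.45
14 -0.66 -0.51
16 -0.76 -0.57
18 -0.87 -0.62
20 -0.97 -0.67
22 -1.08 -0.72
24 -1.19 -0.77
26 -1.3 -0.81
28 -1.42 -0.84
30 -1.53 -0.88
32 -1.65 -0.9
34 -1.76 -0.93
36 -1.88 -0.95
38 -2.0 -0.96
40 -2.12 -0.98
42 -2.24 -0.98
44 -2.35 -0.99
46 -2.47 -0.99
48 -2.59 -0.98
50 -2.71 -0.97
52 -2.83 -0.96
54 -2.95 -0.94
56 -3.06 -0.92
58 -3.18 -0.9
60 -3.3 -0.87
[-4.58448251 -0.49717963  4.98225167] [-0.02501152  0.88967818 -0.07679101] [687.64939416 -40.530503   139.87005009]
```

Call:
{"method": "step_arm", "body": {
  "plan": "0 -0.09 -0.08 0; 0 -0.17 -0.16 0; 0 -0.27 -0.24 0; 0 -0.36 -0.31 0; 0 -0.46 -0.38 0; 0 -0.56 -0.45 0; 0 -0.66 -0.51 0; 0 -0.76 -0.57 0; 0 -0.76 -0.57 0"
}}

```text
time: 12.02
position: [652.2, -37.2, 169.4]
eef_rot: [3.139, -0.0, 1.48]
wrist_force: [4.9, -0.6, 0.0]
width: 0.155
finger_force: 12.5
```

```bash
python3 - <<'E'
from h import *
from rig import robot
s=robot.state();print(s["wrist_force"],s["wrist_torque"],s["position"],s["width"])
c=robot.read_camera("scene");im=c["img"][:,:,::-1]
cv2.imwrite("pics/s5.png",cv2.resize(im[170:340,260:430],None,fx=3.5,fy=3.5))
E
```

```text
[ 4.85284827 -0.62833262  0.01044776] [-0.07516921 -1.3116928  -0.01530233] [652.21359112 -37.17474569 169.37261407] 0.1550627294829669
```

View pics/s5.png

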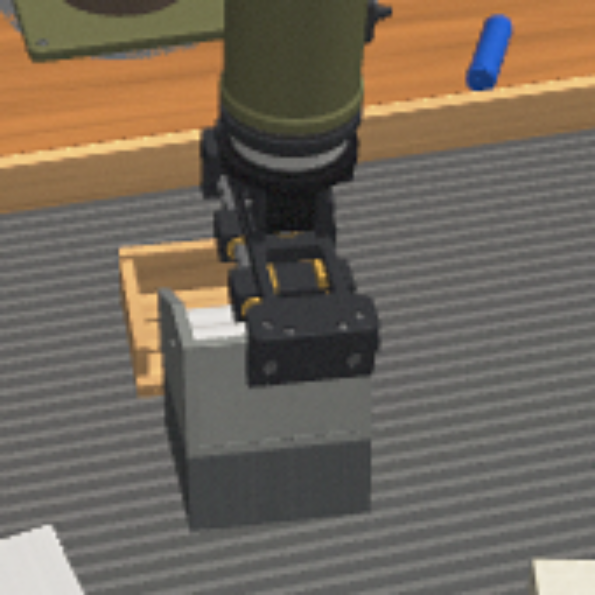

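The tub rocks cleanly, its back base edge rising from crop y≈567 to 527. The push is about 5 N. I'll continue along the arc.

Call:
{"method": "step_arm", "body": {
  "plan": "0 -0.11 -0.05 0; 0 -0.21 -0.10 0; 0 -0.32 -0.15 0; 0 -0.43 -0.20 0; 0 -0.54 -0.24 0; 0 -0.66 -0.27 0; 0 -0.77 -0.31 0; 0 -0.89 -0.33 0; 0 -1.00 -0.36 0; 0 -1.12 -0.38 0"
}}

```text
time: 13.32
position: [601.5, -31.9, 191.7]
eef_rot: [3.127, -0.002, 1.478]
wrist_force: [8.0, -2.6, 17.9]
width: 0.195
finger_force: 17.1
```

```bash
python3 - <<'E'
from h import *
from rig import robot
s=robot.state();print(s["wrist_force"],s["position"],s["width"])
c=robot.read_camera("scene");im=c["img"][:,:,::-1]
cv2.imwrite("pics/s6.png",cv2.resize(im[170:340,230:450],None,fx=3.5,fy=3.5))
c=robot.read_camera("top");z=cloud(c);print("tray",tray(c,np.s_[200:275,280:380])[0])
E
```

```text
[ 8.01449621 -2.64051546 17.87896328] [601.45470851 -31.93444115 191.74586454] 0.19472208215521067
tray ((481.10089111328125, -19.288719177246094), (153.15003967285156, 110.18782806396484), 84.77812957763672)
```

View pics/s6.png

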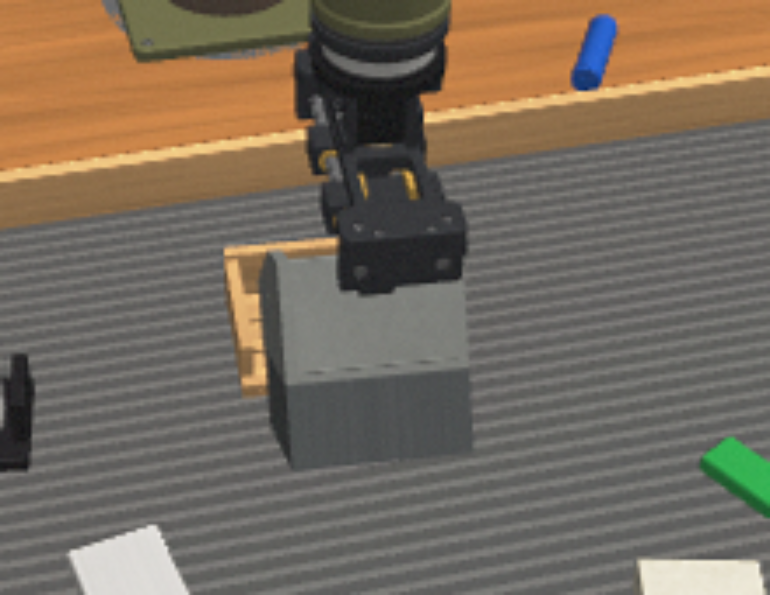

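The tub is at about 40°, with its back base edge at crop (295,465)–(470,450). The tray is unmoved and the sticks are hidden. The upward reaction comes from the squeeze wedging on the tilted wall, so I'll ease the squeeze and continue.

Call:
{"method": "step_arm", "body": {
  "plan": "0 0 -0.05 0; 0 -0.12 -0.06 0; 0 -0.23 -0.06 0; 0 -0.35 -0.06 0; 0 -0.47 -0.06 0; 0 -0.47 -0.06 0; 0 -0.47 -0.06 0",
  "squeeze": 7
}}

```text
time: 14.3
position: [578.9, -29.5, 196.2]
eef_rot: [3.125, -0.002, 1.479]
wrist_force: [5.7, -3.2, 26.8]
width: 0.218
finger_force: 14.8
```

```bash
cat > look.py <<'E'
from h import *
from rig import robot
s=robot.state();print(s["time"],s["wrist_force"].round(1),s["position"].round(1),s["width"])
c=robot.read_camera("top");P=cloud(c);r=tray(c,np.s_[200:275,280:380]);print("tray",r[0])
# points inside tray above its floor, away from walls
a=-.09;e=np.array([np.cos(a),np.sin(a)]);n=np.array([-e[1],e[0]])
d=P[...,:2]-[481.3,-19.3];X=d@e;Y=d@n
m=(abs(X)<42)&(abs(Y)<62)
hsv=cv2.cvtColor(c["img"],cv2.COLOR_RGB2HSV)
g=m&(hsv[...,1]<50)&(P[...,2]<60)&(hsv[...,2]>120)
print("grey-bright px in tray",g.sum())
n_,l,st,ce=cv2.connectedComponentsWithStats(g.astype(np.uint8))
for k in range(1,n_):
    if st[k,4]>15:print(st[k],X[l==k].mean().round(),Y[l==k].mean().round(),P[l==k][:,2].mean().round())
# back face tilt of tub from scene camera
c2=robot.read_camera("scene");Q=cloud(c2);q=Q[(abs((Q[...,:2]-[627,-33])@n)<40)&(Q[...,2]>15)&(Q[...,2]<150)&((Q[...,:2]-[627,-33])@e>0)&((Q[...,:2]-[627,-33])@e<90)]
q=q[q[:,2]<np.percentile(q[:,2],95)]
if len(q)>200:
    xs=(q[:,:2]-[627,-33])@e;print("back face",len(q),np.polyfit(q[:,2],xs,1),"tilt",np.degrees(np.arctan(-np.polyfit(q[:,2],xs,1)[0])))
np.savez("last.npz",**c)
E
python3 look.py
```

```text
14.3 [ 5.7 -3.2 26.8] [578.9 -29.5 196.2] 0.21837318226622568
tray ((481.0233154296875, -19.25090789794922), (153.2091522216797, 110.1768798828125), 84.6987533569336)
grey-bright px in tray 609
[315 224  32  10  55] 25.0 -23.0 34.0
[314 236  30  12 277] -4.0 -12.0 33.0
[313 247  29  11 237] -32.0 -10.0 33.0
back face 851 [ -0.85871197 108.87455166] tilt 40.65308128413683
```

All three sticks are in the tray (X ≈ 25, −4, −32), and the sill is now resting on the last one. I'll rock back along the arc.

Call:
{"method": "step_arm", "body": {
  "plan": "0 0.05 -0.08 0; 0 0.15 -0.08 0; 0 0.25 -0.07 0; 0 0.36 -0.04 0; 0 0.47 -0.01 0; 0 0.59 0.01 0; 0 0.70 0.04 0; 0 0.82 0.07 0; 0 0.93 0.10 0; 0 0.93 0.10 0"
}}

```text
time: 15.65
position: [620.2, -34.0, 186.1]
eef_rot: [3.138, -0.001, 1.479]
wrist_force: [5.1, -1.4, 6.1]
width: 0.186
finger_force: 7.0
```

```bash
python3 look.py
```

```text
15.65 [ 5.1 -1.4  6.1] [620.2 -34.  186.1] 0.18648698023605298
tray ((480.9761962890625, -19.20201873779297), (153.38023376464844, 109.90645599365234), 84.52703094482422)
grey-bright px in tray 829
[314 224  30  12 270] 26.0 -9.0 32.0
[314 236  30  12 277] -4.0 -12.0 32.0
[313 247  29  11 243] -31.0 -10.0 32.0
back face 1546 [-0.50195611 82.33908772] tilt 26.654642343706733
```

Call:
{"method": "step_arm", "body": {
  "plan": "0 0.12 0.05 0; 0 0.23 0.10 0; 0 0.34 0.15 0; 0 0.45 0.20 0; 0 0.55 0.25 0; 0 0.66 0.31 0; 0 0.76 0.37 0; 0 0.86 0.43 0; 0 0.96 0.50 0; 0 1.06 0.57 0"
}}

```text
time: 17.0
position: [670.8, -39.0, 155.9]
eef_rot: [-3.14, 0.0, 1.48]
wrist_force: [3.3, 0.1, -1.2]
width: 0.135
finger_force: 6.4
```

Call:
{"method": "step_arm", "body": {
  "plan": "0 0.05 0.04 0; 0 0.10 0.08 0; 0 0.14 0.12 0; 0 0.19 0.16 0; 0 0.24 0.20 0; 0 0.28 0.24 0; 0 0.32 0.28 0; 0 0.36 0.32 0; 0 0.36 0.34 0; 0 0.36 0.34 0"
}}

```text
time: 18.25
position: [688.2, -40.6, 141.1]
eef_rot: [-3.14, 0.001, 1.48]
wrist_force: [-4.8, -0.4, 5.7]
width: 0.115
finger_force: 7.0
```

```bash
python3 look.py
```

```text
18.25 [-4.8 -0.4  5.7] [688.2 -40.6 141.1] 0.11483995382088635
tray ((481.155029296875, -19.285491943359375), (153.16590881347656, 110.50177764892578), 84.75680541992188)
grey-bright px in tray 824
[314 224  30  12 270] 26.0 -9.0 32.0
[314 236  30  12 275] -4.0 -12.0 32.0
[313 247  29  11 239] -32.0 -10.0 33.0
back face 912 [3.94079193e-03 6.60182874e+01] tilt -0.22578957694974658
```

The tub is upright, with tilt about 0°. Release and retreat.

Call:
{"method": "step_arm", "body": {
  "plan": "0 -0.03 0 0; 0 -0.03 0 0; 0 -0.03 0 0; 0 -0.03 0 0; 0 -0.03 0 0",
  "jaw": -0.3
}}

```text
time: 18.98
position: [687.7, -40.5, 139.6]
eef_rot: [3.142, 0.0, 1.48]
wrist_force: [-1.2, 0.2, 0.1]
width: 0.35
finger_force: 0.0
```

Call:
{"method": "step_arm", "body": {
  "plan": "0 0 -0.3 0; 0 0 -1 0; 0 0 -2 0; 0 0 -3 0; -1 0 -3 0; -3 0 -3 0; -5 0 -3 0; -5 0 -3 0; -5 0 -3 0"
}}

```text
time: 20.1
position: [663.3, -296.8, 290.2]
eef_rot: [3.141, 0.004, 1.47]
wrist_force: [0.5, 0.0, 0.5]
width: 0.351
finger_force: 0.0
```

```bash
python3 look.py; python3 - <<'E'
from h import *
c=dict(np.load("last.npz"));print(tubfit(c))
cv2.imwrite("pics/fin.png",cv2.resize(c["img"][80:300,120:530,::-1],None,fx=1.9,fy=1.9))
E
```

```text
20.1 [0.5 0.  0.5] [ 663.3 -296.8  290.2] 0.3505478738616005
tray ((481.155029296875, -19.285491943359375), (153.16590881347656, 110.50177764892578), 84.75680541992188)
grey-bright px in tray 829
[314 224  30  12 272] 26.0 -9.0 32.0
[314 236  30  12 276] -4.0 -12.0 32.0
[313 247  29  11 242] -32.0 -10.0 33.0
back face 1410 [-1.07115383e-02  6.65132334e+01] tilt 0.6137024646618059
(np.float64(-0.0987589872215547), array([691.38568655, -39.858396  ]), array([686.41005008, -39.36540336]), array([626.70241246, -33.44949173]))
```

View pics/fin.png

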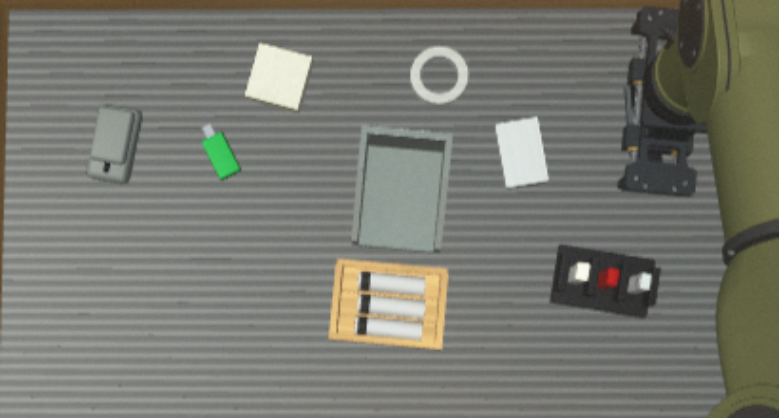

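The tub, at (403,190), is empty and upright where it stood. All three sticks lie in the tray at (390,305), and the bystanders are unmoved. Handing in.

```bash
python3 -c "
from rig import robot
print(robot.close_job())"
```

```text
the job is handed in; nothing more can be done
None
```

I handed the job in: all three sticks are in the tray, the tub is back upright where it stood, and the other things in view had not moved; the judge gave no result.

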